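# Scribe the nail line on a heel blank

## Robot

A 6-joint arm with a two-finger parallel gripper is mounted at the origin on the work surface; the furniture and walls round the work are solid. World frame = base frame: x ahead of the robot, y to its left, z up, the work surface at z = 0. Lengths are in m, angles in rad, forces in N, time in s.
With the tool pointing down it reaches from about 0.3 to 0.875 m from the base axis. Payload 6.4 kg.
Tool frame: the origin (TCP) lies at the very end of the fingers, on their centre line; the grasp point (between the pads) lies 19 mm behind it; z points along the fingers, y is the line along which they close (so a half turn about z gives the same grasp; the last joint's range is limited). The gripper opens to 85 mm and grips with 20 to 120 N. Pads are 22 mm wide; open, the fingers measure 114 mm over their backs; the gripper's body (76 mm by 85 mm) begins 54 mm behind the grasp point. The pads swing forward as they close: fully open they stand 13 mm farther back than shut.
Start: joints at [-1.505, 0.181, 1.607, -0, 1.354, -0.206], TCP at [0.154, -0.554, 0.197] pointing down, gripper open.
Joint ranges: [-2.99, 2.99], [-0.89, 2.07], [0.3, 2.58], [-1.14, 4.28], [0, 2.63], [-3.12, 3.12]. Speed limits (rad/s): [2.57, 2.57, 3.01, 3.14, 3.14, 3.14].

## Interface

Orientations are given as a unit quaternion [w, x, y, z].
In Python, from bench import ctrl gives the robot as it stands.
- The arm moves only by the shell command python3 jog.py 'ROWS'. ROWS is a JSON list of rows, 1 to 10 of them, each of 7 numbers: dx, dy, dz in units of 5 mm, then a rotation vector rx, ry, rz in units of 0.2 rad, then the opening from 0.0 (shut) to 1.0 (fully open); each row is the pose to reach, as a shift and turn from the pose commanded when the command began, along the tool's axes at that moment; what a row does not reach only later rows make up. A row lasts 1/8 s, in which the tool goes at most 0.0625 m and 0.188 rad, less where a joint would pass 70% of its speed; a pose out of reach is approached as far as the arm can. The fingers move at their own pace and stop on an object; the grip force is fixed at half the most. Time passes only in rows, so rows that do not move let the fingers close. It prints the time, the measured TCP pose, the force, the opening and the grip force at its end. Input that does not fit is refused with a message, and nothing moves.
- ctrl.get_obs(): the state, without advancing time (a new reading comes with each control period).
- ctrl.camera(name): name is "scene" or "top" or "wrist"; returns the picture (480x640x3 uint8, blue, green, red); there is no depth.
- ctrl.camera_params(name): a dict with "fovy" (degrees; the focal length in pixels is half the picture's height over the tangent of half this angle, whatever the lens; pixels are square), "cx", "cy" (the principal point, pixels), "dist" ([k1, k2, p1, p2, k3] as OpenCV has them; the pictures are not rectified), "view" (4x4, takes a point from world to camera coordinates). Camera axes: x right, y up, looking along -z (the intrinsics and any distortion apply to the point x, -y, -z); pixel columns grow to the right and rows downward; lengths in m; the calibration is good to about 2 mm. A picture is of the moment at which its call begins: read the wrist's pose just before it. camera_params takes no time and is no camera call; for the wrist camera it gives the pose at the moment of the call.
- ctrl.hand_in(): hands the job in; it is judged then, once.
The state is a dict: "time_s": time; "q": joint angles; "dq": joint speeds; "joint_efforts": joint torques, N m; "eef_pos": TCP position; "eef_rot": TCP orientation; "wrist_force": force on the tool from outside, world axes, zero at the start; "torque": the same for the moment, N m; "opening": opening from 0.0 (shut) to 1.0 (fully open); "grasp_force": force on a finger pad.
Only numpy, scipy, OpenCV 4.12 (cv2) and the standard library are available. Lean on these libraries where they do the work, as an engineer would, in place of code of your own. Each camera call takes 0.05 s, during which the arm holds its last target. There are 200 camera calls.

## Task

A rubber heel blank lies in the marking jig, ready for its nail line. Fold the jig's slotted template down flat over the blank, then take the scratch awl from its rack, drop its point through the wider entry hole at one end of the slot and draw it slowly along the whole U-shaped slot to the other end, keeping the sprung point lightly pressed on the rubber all the way. Hang the awl back in a notch of the rack, leaving the template shut and the things round about standing as they were.

Things in the scene. Friction and masses are not known exactly. Their poses are not given: they have to be found in the camera images.
- jig: marking jig fixed to the bench: wooden board 128 x 110 x 24 mm with an aluminium nest 10 mm high that holds the heel blank, and two steel hinge posts on its +x edge. Origin: under the board, on the centre of the nest; z up, -x is the side from which the template's knob sticks out when shut, hinge pin along y.
- template (a joint): opening angle of the slotted template, rad: 0 = shut, flat over the blank; up to 1.7 = standing open. Aluminium sheet 4 mm thick, 84 mm wide (y), reaching 102 mm from the hinge pin; shut, its top is 47.5 mm above the bench. The stiff hinge (0.13 N m) stays at any angle; about 2 N at the ball knob on its free edge moves it.
- hinge (a point): centre of the hinge pin, 45.5 mm above the bench, 58 mm from the jig's origin along its +x; the template turns about the jig's y axis through it
- knob (a point): centre of the black ball knob (20 mm across) on a 6 mm rod, 140 mm from the hinge pin along the template; the template's edge is 38 mm from it. Pinch it along the jig's y from above and lead it round the hinge.
- heel_blank: black rubber heel blank, loose in the nest with 1.5 mm of play: D shape, 64 x 60 mm, 18 mm thick, flat breast to the jig's -x. Origin: centre of its underside, 24 mm above the bench; its top is 42 mm above the bench, 1.5 mm below the shut template.
- slot_start (a point): centre of the entry hole (octagonal, 13 mm across) at jig x = -20, y = +18 mm, at the level of the rubber's top (42 mm above the bench) when the template is shut; it rides on the template, so it is in the air while that is open. From here the U slot, 7 mm wide, runs 20 mm towards the hinge, round a half circle of 18 mm mean radius about the jig's origin, and 20 mm back.
- slot_1 (a point): point 1 of 6 on the middle line of the slot, on the top of the rubber when shut, 14 mm along the line from the entry hole
- slot_2 (a point): point 2 of 6 on the middle line of the slot, on the top of the rubber when shut, 28 mm along the line from the entry hole
- slot_3 (a point): point 3 of 6 on the middle line of the slot, on the top of the rubber when shut, 41 mm along the line from the entry hole
- slot_4 (a point): point 4 of 6 on the middle line of the slot, on the top of the rubber when shut, 55 mm along the line from the entry hole
- slot_5 (a point): point 5 of 6 on the middle line of the slot, on the top of the rubber when shut, 69 mm along the line from the entry hole
- slot_6 (a point): point 6 of 6 on the middle line of the slot, on the top of the rubber when shut, 83 mm along the line from the entry hole
- slot_end (a point): the other end of the slot's middle line (leg on the jig's -y side), 97 mm along the line; the slot is closed 3.5 mm beyond it
- rack: wooden tool rack fixed to the bench: foot 80 x 130 mm, shelf 52 x 131 mm, 10 mm thick, top 75 mm above the bench, with three notches 16 mm wide, open to the rack's -x side, at y = -40, 0 and +40 mm; the awl hangs by its collar, axis at x = 0, at first in the middle notch. Origin: centre of the underside, z up.
- awl: scratch awl, loose, upright, 90 g: wooden handle 16 x 16 mm, flats square to its x and y, 4 to 72 mm above the origin; steel collar 26 mm across, 4 mm thick, its underside at the origin; below it a brass ferrule (12 mm across, 22 mm long) and a sprung steel point, tip 40 mm below the origin. z runs up the handle. Grip it across the flats about 36 mm above the origin.
- nib (a joint): how far the awl's sprung point is pressed in, m: 0 = free, 0.006 = fully in; 0.6 N starts it and each further mm takes 0.4 N. 1 to 5 mm is a light scribing pressure.
- awl_tip (a point): very tip of the sprung point (3.5 mm across, round-ended), on the awl's axis; rides in with the point as it is pressed
- glue_tin: bystander: small round tin of cement, 74 mm across, 72 mm high, loose; origin under its middle. To be left standing.
- thread_reel: bystander: bobbin of black thread, 38 mm across, 50 mm high, loose; origin under its middle. To be left standing.
- spare_heel: bystander: second rubber heel blank lying on the bench, 64 x 60 x 16 mm, loose; origin under its middle

How it is judged:
On the way, in this order (a step that is already met when the one before it is completed fails the run):
1. the template is folded down over the heel blank (within 0.05 rad of shut) (value of joint template below 0.05 rad), for 0.2 s.
2. the awl's point, pressed in at least 0.5 mm on the rubber, is in the entry hole (within 5 mm, for 0.15 s) (horizontal distance between awl_tip and slot_start below 0.005 m and z of awl_tip in the frame of slot_start below 0.003 m and value of joint nib above 0.0005 m and value of joint template below 0.05 rad), for 0.15 s.
3. the awl's point, pressed in at least 0.5 mm on the rubber, is at mark 1 of 6 along the slot (within 5 mm, for 0.15 s) (horizontal distance between awl_tip and slot_1 below 0.005 m and z of awl_tip in the frame of slot_1 below 0.003 m and value of joint nib above 0.0005 m and value of joint template below 0.05 rad), for 0.15 s.
4. the awl's point, pressed in at least 0.5 mm on the rubber, is at mark 2 of 6 along the slot (within 5 mm, for 0.15 s) (horizontal distance between awl_tip and slot_2 below 0.005 m and z of awl_tip in the frame of slot_2 below 0.003 m and value of joint nib above 0.0005 m and value of joint template below 0.05 rad), for 0.15 s.
5. the awl's point, pressed in at least 0.5 mm on the rubber, is at mark 3 of 6 along the slot (within 5 mm, for 0.15 s) (horizontal distance between awl_tip and slot_3 below 0.005 m and z of awl_tip in the frame of slot_3 below 0.003 m and value of joint nib above 0.0005 m and value of joint template below 0.05 rad), for 0.15 s.
6. the awl's point, pressed in at least 0.5 mm on the rubber, is at mark 4 of 6 along the slot (within 5 mm, for 0.15 s) (horizontal distance between awl_tip and slot_4 below 0.005 m and z of awl_tip in the frame of slot_4 below 0.003 m and value of joint nib above 0.0005 m and value of joint template below 0.05 rad), for 0.15 s.
7. the awl's point, pressed in at least 0.5 mm on the rubber, is at mark 5 of 6 along the slot (within 5 mm, for 0.15 s) (horizontal distance between awl_tip and slot_5 below 0.005 m and z of awl_tip in the frame of slot_5 below 0.003 m and value of joint nib above 0.0005 m and value of joint template below 0.05 rad), for 0.15 s.
8. the awl's point, pressed in at least 0.5 mm on the rubber, is at mark 6 of 6 along the slot (within 5 mm, for 0.15 s) (horizontal distance between awl_tip and slot_6 below 0.005 m and z of awl_tip in the frame of slot_6 below 0.003 m and value of joint nib above 0.0005 m and value of joint template below 0.05 rad), for 0.15 s.
9. the awl's point, pressed in at least 0.5 mm on the rubber, is at the far end of the slot (within 5 mm, for 0.15 s) (horizontal distance between awl_tip and slot_end below 0.005 m and z of awl_tip in the frame of slot_end below 0.003 m and value of joint nib above 0.0005 m and value of joint template below 0.05 rad), for 0.15 s.
At the end, for the whole second after the job is handed in: the template is shut (within 0.05 rad), the awl hangs still and upright (within 0.12 rad) by its collar in any notch of the rack (axis within 8 mm of the notch's middle line and 12 mm of its hanging point, collar on the shelf), and the heel blank is still in its nest (within 6 mm) (value of joint template below 0.05 rad and z of awl in the frame of rack between 0.072 and 0.079 m and x of awl in the frame of rack between -0.012 and 0.012 m and (y of awl in the frame of rack between -0.048 and -0.032 m or y of awl in the frame of rack between -0.008 and 0.008 m or y of awl in the frame of rack between 0.032 and 0.048 m) and angle between awl's own z axis and vertical below 0.12 rad and linear speed of awl below 0.02 m/s and horizontal distance between heel_blank and jig below 0.006 m); the robot touches nothing.
It fails at once if the awl is pressed on the heel blank with more than 15 N (contact force between awl and heel_blank above 15 N).
It fails at once if a bystander is shifted by more than 3 cm (distance of any of glue_tin, thread_reel, spare_heel from where it was at the start of the episode above 0.03 m).
It fails at once if a tin or reel is tipped over (angle between any of glue_tin, thread_reel's own z axis and vertical above 0.5 rad).
It also fails if it takes over 66 s, if anything falls off the work surface, if the arm or the gripper's body presses on something with over 40 N, if the wrist force passes 120 N, or if a joint passes its speed limit or range.

## Working session

There is one attempt and no reset: what is moved stays moved. The work goes in short steps, Python scripts to look and compute and a shell command to move; the robot and the scene stay as the last step left them, time stands still between calls to the robot, and variables do not carry over. Pictures are saved under pics/ and viewed, at most 10 in all, crops included, and the job is handed in when it is done.

```bash
ls; mkdir -p pics; python3 - <<'E'
from bench import ctrl
import cv2,numpy as np
np.set_printoptions(precision=4,suppress=True)
for n in ("scene","top"):
    cv2.imwrite(f"pics/{n}0.png",ctrl.camera(n))
    p=ctrl.camera_params(n);print(n,p)
o=ctrl.get_obs();print(o)
E
```

```text
bench.py
jog.py
pics
scene {'fovy': 49.659316229682005, 'cx': 325.22570804494586, 'cy': 250.96817686495456, 'dist': array([-0.1004,  0.    ,  0.    ,  0.    ,  0.    ]), 'view': array([[-0.7199, -0.6936, -0.0255,  0.382 ],
       [ 0.3038, -0.348 ,  0.8869, -0.2832],
       [-0.624 ,  0.6307,  0.4613, -0.5075],
       [ 0.    ,  0.    ,  0.    ,  1.    ]])}
top {'fovy': 54.5006866863129, 'cx': 314.0187127303454, 'cy': 243.8487395335043, 'dist': array([0.0151, 0.    , 0.    , 0.    , 0.    ]), 'view': array([[ 0.0138, -0.9999,  0.0085, -0.0563],
       [ 0.9983,  0.0142,  0.0563, -0.5814],
       [-0.0565,  0.0077,  0.9984, -0.8881],
       [ 0.    ,  0.    ,  0.    ,  1.    ]])}
{'time_s': 0.1, 'q': array([-1.5053,  0.1815,  1.6079, -0.    ,  1.3538, -0.2063]), 'dq': array([-0.0008, -0.001 , -0.0026, -0.0002,  0.0003, -0.0004]), 'joint_efforts': array([  0.001 , -44.5874, -35.2238,  -0.0002,   0.0041,   0.    ]), 'eef_pos': array([ 0.1544, -0.5533,  0.1959]), 'eef_rot': array([-0.0008,  0.9908,  0.1355,  0.0001]), 'wrist_force': array([ 0.0894, -0.0319, -0.4743]), 'torque': array([-0.003 , -0.0385, -0.0487]), 'grasp_force': 0.0, 'opening': 1.0031091667599348}
```
View pics/scene0.png

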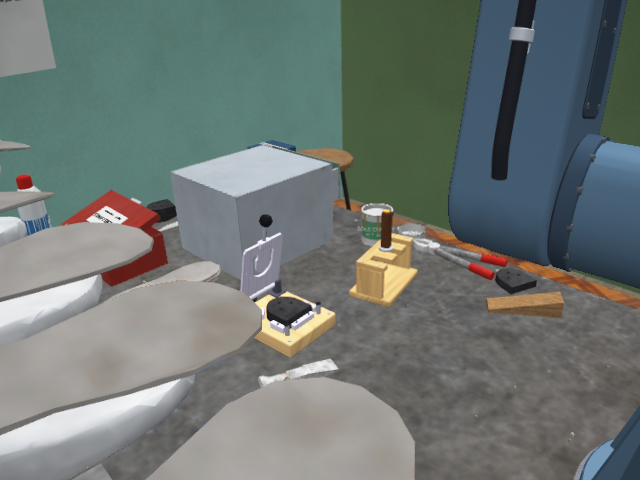

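View pics/top0.png

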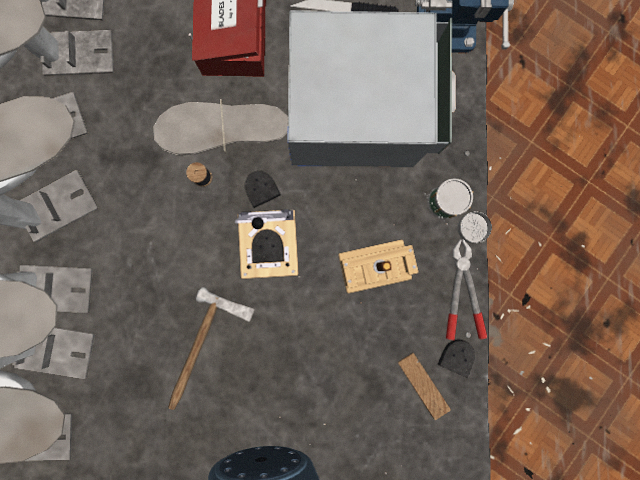

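Scene: the jig is at about (268,245) in top, template standing open at its +x edge, knob at (257,223); rack with awl at (384,266). I'll enlarge that region.

```bash
cat > h.py <<'E'
from bench import ctrl
import cv2,numpy as np
np.set_printoptions(precision=4,suppress=True)
def K(p):
    f=240/np.tan(np.radians(p["fovy"])/2)
    return np.array([[f,0,p["cx"]],[0,f,p["cy"]],[0,0,1]])
def ray(p,uv):
    n=cv2.undistortPoints(np.array(uv,float).reshape(-1,1,2),K(p),p["dist"])[:,0]
    d=np.c_[n[:,0],-n[:,1],-np.ones(len(n))]
    R=p["view"][:3,:3];c=-R.T@p["view"][:3,3]
    return c,d@R
def plane(p,uv,z):
    c,d=ray(p,uv);return c+d*((z-c[2])/d[:,2])[:,None]
def proj(p,X):
    V=p["view"];C=np.atleast_2d(X)@V[:3,:3].T+V[:3,3];C[:,1:]*=-1
    return cv2.projectPoints(C,np.zeros(3),np.zeros(3),K(p),p["dist"])[0][:,0]
def tri(ps,uvs):
    A=np.zeros((3,3));b=np.zeros(3)
    for p,uv in zip(ps,uvs):
        c,d=ray(p,[uv]);d=d[0]/np.linalg.norm(d[0]);M=np.eye(3)-np.outer(d,d);A+=M;b+=M@c
    return np.linalg.solve(A,b)
E
python3 - <<'E'
from h import *
im=cv2.imread("pics/top0.png")
cv2.imwrite("pics/crop1.png",cv2.resize(im[190:310,225:425],None,fx=4,fy=4,interpolation=cv2.INTER_CUBIC))
s=cv2.imread("pics/scene0.png")
cv2.imwrite("pics/crop2.png",cv2.resize(s[195:360,230:430],None,fx=3.6,fy=3.6,interpolation=cv2.INTER_CUBIC))
E
```

View pics/crop1.png

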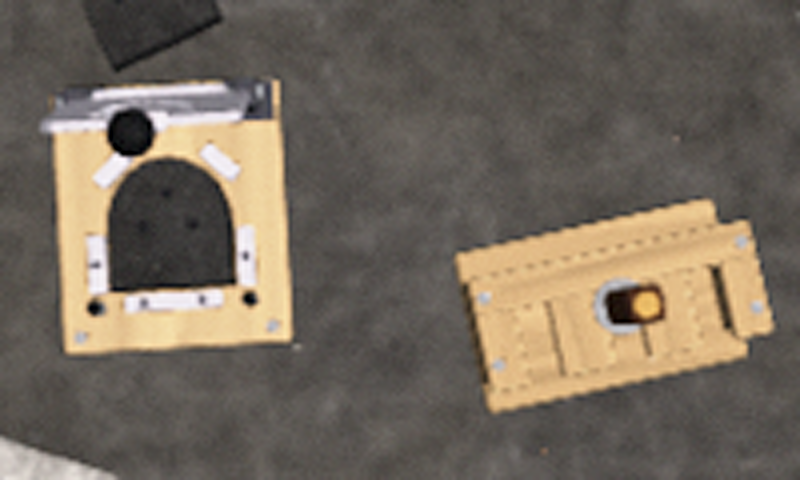

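View pics/crop2.png

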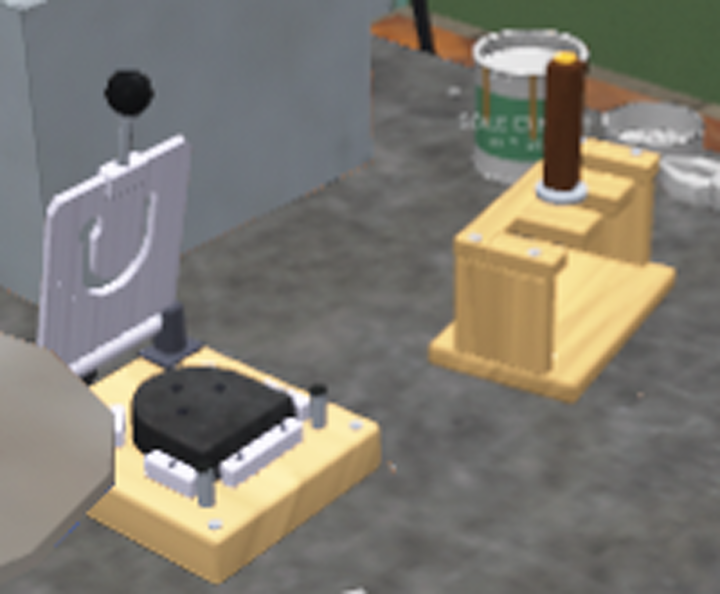

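The jig opens towards +x with its knob up, roughly aligned to world axes. The rack is turned by about 10°, its notches open towards the robot, and the awl is in the middle one (collar about (380,266)). I'll compute rough poses.

```bash
python3 - <<'E'
from h import *
pt=ctrl.camera_params("top");ps=ctrl.camera_params("scene");pw=ctrl.camera_params("wrist")
t=lambda *a:(np.array(a)+.5)/4-.5+[225,190]
s=lambda *a:(np.array(a)+.5)/3.6-.5+[230,195]
print("board corners",plane(pt,t([67,353],[292,342],[278,80],[55,92]),.024))
print("heel breast corners z42",plane(pt,t([110,290],[236,288]),.042))
print("knob",tri([pt,ps],[t(131,132),s(129,92)]))
print("collar top",tri([pt,ps],[t(620,305),s(562,190)]), plane(pt,t([620,305]),.079))
print("handle top",tri([pt,ps],[t(650,303),s(567,58)]))
print("shelf corners?",plane(pt,t([470,283],[492,412],[748,355],[773,330],[748,222],[715,203],[458,255]),.075))
print("tin top, big box front bottom",plane(pt,[[453,197]],.072),plane(pt,[[290,165],[423,165]],0),plane(pt,[[290,142],[437,142]],.2))
o=ctrl.get_obs();V=pw["view"];c=-V[:3,:3].T@V[:3,3]
from scipy.spatial.transform import Rotation as R
w,x,y,z=o["eef_rot"];Rt=R.from_quat([x,y,z,w]).as_matrix()
print("cam in tool",Rt.T@(c-o["eef_pos"]),"\n",Rt.T@V[:3,:3].T,pw["fovy"],"\ntool axes\n",Rt)
E
```

```text
board corners [[ 0.5145  0.0901  0.024 ]
 [ 0.5212 -0.0175  0.024 ]
 [ 0.6475 -0.0087  0.024 ]
 [ 0.64    0.0987  0.024 ]]
heel breast corners z42 [[0.5447 0.0679 0.042 ]
 [0.5464 0.0088 0.042 ]]
knob [0.6056 0.0439 0.1809]
collar top [ 0.5405 -0.1671  0.0756] [[ 0.5405 -0.1666  0.079 ]]
handle top [ 0.541  -0.169   0.1452]
shelf corners? [[ 0.5496 -0.0991  0.075 ]
 [ 0.4915 -0.1096  0.075 ]
 [ 0.5188 -0.2253  0.075 ]
 [ 0.5302 -0.2366  0.075 ]
 [ 0.5791 -0.2252  0.075 ]
 [ 0.5875 -0.2101  0.075 ]
 [ 0.5622 -0.0935  0.075 ]]
tin top, big box front bottom [[ 0.6688 -0.3015  0.072 ]] [[ 0.7399  0.0018  0.    ]
 [ 0.744  -0.2638  0.    ]] [[ 0.7309 -0.007   0.2   ]
 [ 0.7344 -0.2373  0.2   ]]
cam in tool [ 0.074   0.     -0.1783] 
 [[ 0.0011  0.9572  0.2896]
 [ 1.     -0.001  -0.0005]
 [-0.0002  0.2896 -0.9572]] 69.66801549303354 
tool axes
 [[ 0.9633  0.2685 -0.0001]
 [ 0.2685 -0.9633  0.0016]
 [ 0.0003 -0.0016 -1.    ]]
```

Units first: shifts go in units of 5 mm and turns go in units of 0.2 rad. So -0.06 m is -12, 0.54 m is 108, 0.205 rad is 1.025.

```bash
python3 jog.py '[[0,0,-12,0,0,0,1],[60,-46,-16,0,0,0.5,1],[60,-46,-16,0,0,0.5,1],[60,-46,-16,0,0,0.5,1],[60,-46,-16,0,0,0.5,1],[60,-46,-16,0,0,0.5,1],[60,-46,-16,0,0,0.5,1],[108,-80,-16,0,0,1.025,1],[108,-80,-16,0,0,1.025,1],[108,-80,-16,0,0,1.025,1]]'; python3 jog.py '[[0,0,0,0,0,0,1],[0,0,0,0,0,0,1]]'; python3 - <<'E'
from h import *
cv2.imwrite("pics/w1.png",ctrl.camera("wrist"));o=ctrl.get_obs();print(o["eef_pos"],o["eef_rot"])
import pickle;pickle.dump(ctrl.camera_params("wrist"),open("pics/w1.pkl","wb"))
E
```

```text
time_s: 1.35
eef_pos: [0.4986, -0.1072, 0.2765]
eef_rot: [0.0, 0.999, 0.033, 0.0]
wrist_force: [0.1, 0.3, -0.1]
opening: 1.003
grasp_force: 0.0
time_s: 1.6
eef_pos: [0.4973, -0.109, 0.2761]
eef_rot: [-0.0, 0.999, 0.034, -0.001]
wrist_force: [0.3, -0.6, 1.1]
opening: 1.002
grasp_force: 0.0
[ 0.4971 -0.1097  0.2762] [ 0.      0.9995  0.0331 -0.0005]
```

View pics/w1.png

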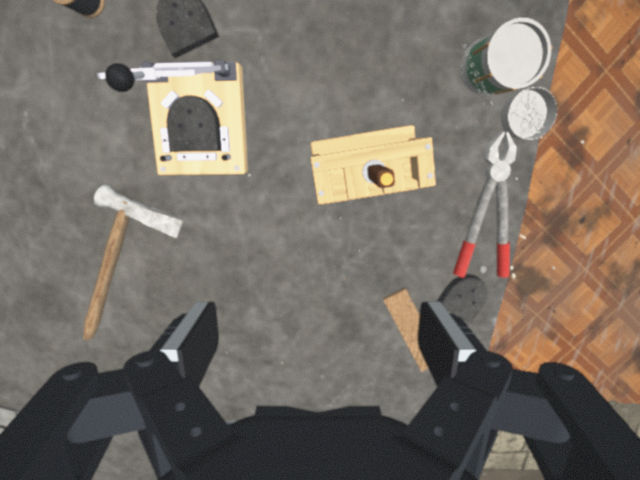

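Wrist view: jig board corners about (157,175),(246,175),(241,64), knob (119,77), awl collar (372,174), handle top (386,179), shelf front corners (319,204),(436,185).

```bash
python3 - <<'E'
from h import *
import pickle
pw=pickle.load(open("pics/w1.pkl","rb"));pt=ctrl.camera_params("top")
t=lambda *a:(np.array(a)+.5)/4-.5+[225,190]
print("board",plane(pw,[[157,175],[246,175],[241,64],[148,83]],.024))
print("knob",tri([pw,pt],[(119,77),t(131,132)]))
print("collar",plane(pw,[[372,174]],.079),tri([pw,pt],[(386,179),t(650,303)]))
print("shelf",plane(pw,[[319,204],[436,185],[432,138],[311,155]],.075))
im=cv2.imread("pics/w1.png")
cv2.imwrite("pics/c3.png",cv2.resize(im[115:215,295:445],None,fx=5,fy=5,interpolation=cv2.INTER_CUBIC))
E
```

```text
board [[ 0.5148  0.0922  0.024 ]
 [ 0.5215 -0.0194  0.024 ]
 [ 0.6475 -0.0118  0.024 ]
 [ 0.6216  0.0974  0.024 ]]
knob [0.6054 0.0431 0.1854]
collar [[ 0.538  -0.1657  0.079 ]] [ 0.5406 -0.1685  0.1455]
shelf [[ 0.5007 -0.1111  0.075 ]
 [ 0.5308 -0.2384  0.075 ]
 [ 0.58   -0.2261  0.075 ]
 [ 0.5532 -0.0989  0.075 ]]
```

View pics/c3.png

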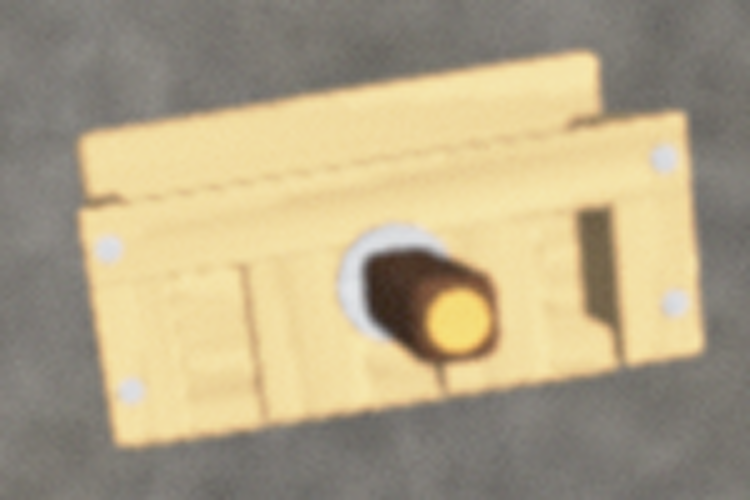

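Converted, -0.146 m is -29.2, 0.112 m is 22.4.

```bash
python3 jog.py '[[12,-14.6,0,0,0,0,1],[23.6,-29.2,0,0,0,0,1],[23.6,-29.2,0,0,0,0,1],[23.6,-29.2,0,0,0,0,0.7],[23.6,-29.2,12,0,0,0,0.6],[23.6,-29.2,22.4,0,0,0,0.6],[23.6,-29.2,22.4,0,0,0,0.6]]'; python3 - <<'E'
from h import *
cv2.imwrite("pics/w2.png",ctrl.camera("wrist"))
E
```

```text
time_s: 2.52
eef_pos: [0.6016, 0.0424, 0.1601]
eef_rot: [-0.001, 0.999, 0.032, -0.005]
wrist_force: [-0.3, -0.4, 0.3]
opening: 0.599
grasp_force: 0.0
```

View pics/w2.png

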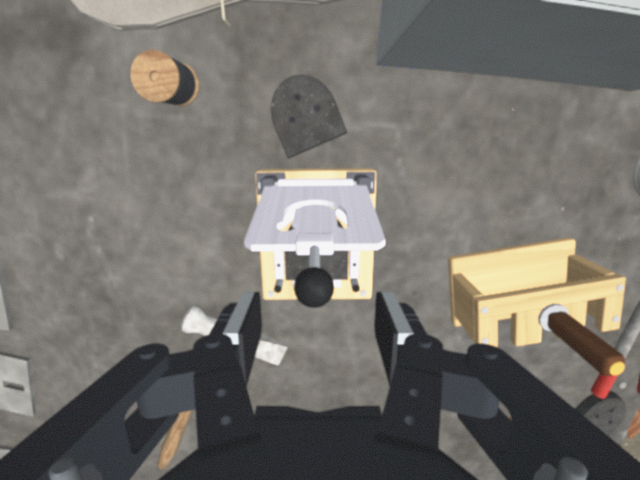

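Knob at (315,287), laterally centred between the fingers (248–385). Checking it against the pads along tool x, then pinching.

```bash
python3 - <<'E'
from h import *
pw=ctrl.camera_params("wrist");pt=ctrl.camera_params("top")
o=ctrl.get_obs();print(o["eef_pos"])
im=cv2.imread("pics/w2.png");g=cv2.inRange(im,(0,0,0),(40,40,40))[262:312,290:340]
print(plane(pw,[[315,287]],.183), tri([pw,pt],[(315,287),(257.3,222.6)]))
E
```

```text
[0.6042 0.0425 0.1638]
[[0.6067 0.0438 0.183 ]] [0.6055 0.0438 0.1805]
```

Converted, 0.002 m is 0.4, -0.001 m is -0.2.

```bash
python3 jog.py '[[0.4,-0.2,0,0,0,0,0.4],[0.4,-0.2,0,0,0,0,0.1],[0.4,-0.2,0,0,0,0,0],[0.4,-0.2,0,0,0,0,0],[0.4,-0.2,0,0,0,0,0]]'; python3 - <<'E'
from h import *
o=ctrl.get_obs();print(o["eef_pos"],o["eef_rot"],o["opening"],o["grasp_force"],o["wrist_force"])
k=np.array([.606,.0438,.182]);h0=.0455
# jig origin estimate from heel in top0 & board
th=.061;ux=np.array([np.cos(th),np.sin(th)])
for H in (np.array([.5775,.0405])+.058*ux,):
    d=(k[:2]-H)@ux; print("hinge",H,"d",d,"r",np.hypot(d,k[2]-h0),"angle",np.arctan2(k[2]-h0,-d))
E
```

```text
time_s: 3.2
eef_pos: [0.6077, 0.0457, 0.1648]
eef_rot: [0.0, 0.999, 0.033, 0.0]
wrist_force: [-0.1, -0.1, -0.0]
opening: 0.0
grasp_force: 0.0
[0.6077 0.0457 0.1648] [0.     0.9994 0.0335 0.0001] 0.00020626613578266496 0.0 [-0.1159 -0.1141 -0.0023]
hinge [0.6354 0.044 ] d -0.029351832626428775 r 0.13962012777006721 angle 1.3589898285150435
```

The fingers shut fully with no grip; looking.

```bash
python3 - <<'E'
from h import *
w=ctrl.camera("wrist");t=ctrl.camera("top")
cv2.imwrite("pics/c4.png",np.hstack([w[150:450,170:470],cv2.resize(t[190:290,210:310],(300,300))]))
E
```

```text
(no output)
```

View pics/c4.png

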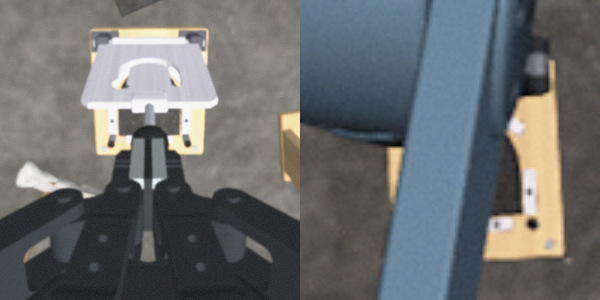

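```bash
python3 - <<'E'
from h import *
pw=ctrl.camera_params("wrist");o=ctrl.get_obs();e=o["eef_pos"];print(e)
print("tcp,grasp px",proj(pw,[e,e+[0,0,.019],e+[.02,0,0],e+[.02,0,.019]]))
w=ctrl.camera("wrist");g=cv2.cvtColor(w,cv2.COLOR_BGR2GRAY)
print(g[262:330:3,320])
cv2.imwrite("pics/c5.png",cv2.resize(w[230:380,250:390],None,fx=4,fy=4,interpolation=cv2.INTER_CUBIC))
E
```

```text
[0.6076 0.0456 0.1646]
tcp,grasp px [[317.4674 276.8006]
 [317.4488 291.2984]
 [319.9809 242.5431]
 [320.2332 253.8662]]
[166 163 165 163 137  39  40  45  51  49  52  49  45  47  43  46  44  37
  47  46  41  42  57]
```

View pics/c5.png

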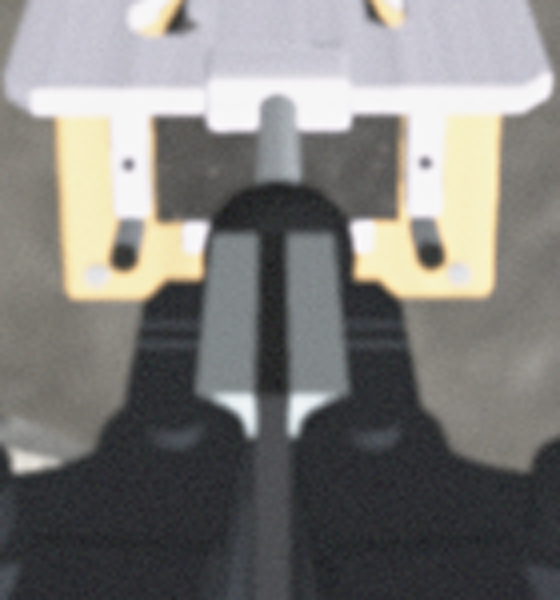

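The ball (centre about (320,294)) is seen just beyond and below the shut fingertips, so the real fingertips stand some 30 mm higher than assumed. I'll reopen, go down 25 mm and pinch again.

Converted, 0.025 m is 5, 0.012 m is 2.4.

```bash
python3 jog.py '[[0,0,0,0,0,0,0.6],[0,0,0,0,0,0,0.6],[0,0,2.4,0,0,0,0.6],[0,0,5,0,0,0,0.6],[0,0,5,0,0,0,0.6]]'; python3 jog.py '[[0,0,0,0,0,0,0.2],[0,0,0,0,0,0,0],[0,0,0,0,0,0,0],[0,0,0,0,0,0,0]]'
```

```text
time_s: 3.98
eef_pos: [0.6061, 0.0457, 0.1373]
eef_rot: [-0.0, 0.999, 0.033, -0.002]
wrist_force: [-0.8, 0.3, -0.1]
opening: 0.601
grasp_force: 0.0
time_s: 4.47
eef_pos: [0.6081, 0.0449, 0.1403]
eef_rot: [0.001, 0.999, 0.033, 0.001]
wrist_force: [-1.0, -3.7, 2.6]
opening: 0.193
grasp_force: 58.6
```

Converted, 0.006 m is 1.2.

```bash
python3 jog.py '[[0,0,0,0,0,0,0.5],[0,0,0,0,0,0,0.5],[0,0,1.2,0,0,0,0.5],[0,0,1.2,0,0,0,0.5],[0,0,1.2,0,0,0,0],[0,0,1.2,0,0,0,0],[0,0,1.2,0,0,0,0],[0,0,1.2,0,0,0,0]]'; python3 - <<'E'
from h import *
w=ctrl.camera("wrist");g=cv2.cvtColor(w,cv2.COLOR_BGR2GRAY);print(g[240:340:4,318]);print(g[290,280:360:4])
pw=ctrl.camera_params("wrist");e=ctrl.get_obs()["eef_pos"];print(e,proj(pw,[e,e+[0,0,.019],e+[0,0,.045]]))
E
```

```text
time_s: 5.48
eef_pos: [0.6078, 0.0449, 0.1338]
eef_rot: [0.0, 0.999, 0.033, 0.0]
wrist_force: [-0.1, -5.1, 0.8]
opening: 0.192
grasp_force: 58.5
[197 196 196 199 197 197 205 231 220 158 160 160 157 161 158 154  30  43
  47  50  58  63  64  59  56]
[246 161 135 135  62  79  84  84 128 152 171 139  90  95  69  87 135 134
 179 247]
[0.6078 0.045  0.1338] [[317.4206 276.7701]
 [317.4302 291.2503]
 [317.447  316.7219]]
```

The ball is firmly held now (grip 58 N, the same opening at two heights, so flat pads on the ball). Leading it round the hinge.

```bash
python3 jog.py '[[-4.2,0,1.2,0,0,0,0],[-9.2,0,3.8,0,0,0,0],[-13.6,0,7.4,0,0,0,0],[-17.2,0,11.6,0,0,0,0],[-17.2,0,11.6,0,0,0,0]]'
```

```text
time_s: 6.15
eef_pos: [0.5174, 0.0385, 0.0744]
eef_rot: [0.001, 0.999, 0.034, -0.004]
wrist_force: [-15.7, -9.1, 12.6]
opening: 0.192
grasp_force: 68.3
```

Converted, 0.023 m is 4.6, -0.017 m is -3.4.

```bash
python3 jog.py '[[-0.8,0.2,-0.4,0,0,0,0],[-2,0.4,2.4,0,0,0,0],[-3.4,0.4,4.6,0,0,0,0],[-3.4,0.4,4.6,0,0,0,0]]'
```

```text
time_s: 6.65
eef_pos: [0.5016, 0.0373, 0.0513]
eef_rot: [-0.001, 0.999, 0.034, -0.003]
wrist_force: [-9.2, -2.0, 4.2]
opening: 0.194
grasp_force: 61.0
```

Converted, 0.026 m is 5.2, -0.01 m is -2.

```bash
python3 jog.py '[[-1.2,0,2.4,0,0,0,0],[-2,0,5.2,0,0,0,0],[-2.4,0,7.6,0,0,0,0],[-2.4,0,7.6,0,0,0,0]]'
```

```text
time_s: 7.15
eef_pos: [0.4881, 0.0363, 0.0123]
eef_rot: [-0.0, 0.999, 0.034, -0.005]
wrist_force: [-11.7, -4.4, 1.8]
opening: 0.187
grasp_force: 59.3
```

```bash
python3 jog.py '[[-0.6,0,1.2,0,0,0,0],[-0.6,0,2.4,0,0,0,0],[-0.6,0,2.4,0,0,0,0]]'; python3 jog.py '[[0,0,0.6,0,0,0,0],[0,0,0.6,0,0,0,0]]'
```

```text
time_s: 7.52
eef_pos: [0.4854, 0.0362, 0.0007]
eef_rot: [-0.0, 0.999, 0.034, -0.005]
wrist_force: [-10.0, -4.3, 0.7]
opening: 0.182
grasp_force: 58.6
time_s: 7.78
eef_pos: [0.485, 0.0362, -0.0024]
eef_rot: [-0.0, 0.999, 0.034, -0.005]
wrist_force: [-13.0, -3.1, 0.4]
opening: 0.187
grasp_force: 58.6
```

```bash
python3 jog.py '[[0,0,0.6,0,0,0,0],[0,0,0.6,0,0,0,0]]'; python3 jog.py '[[0,0,0.6,0,0,0,0],[0,0,0.6,0,0,0,0]]'
```

```text
time_s: 8.02
eef_pos: [0.4847, 0.0362, -0.0055]
eef_rot: [-0.0, 0.999, 0.034, -0.005]
wrist_force: [-11.1, -4.9, 1.4]
opening: 0.18
grasp_force: 59.3
time_s: 8.28
eef_pos: [0.4845, 0.0361, -0.0085]
eef_rot: [-0.0, 0.999, 0.034, -0.005]
wrist_force: [-11.7, -4.2, 0.7]
opening: 0.183
grasp_force: 60.0
```

```bash
python3 - <<'E'
from h import *
w=ctrl.camera("wrist");pw=ctrl.camera_params("wrist");cv2.imwrite("pics/w6.png",w)
m=cv2.inRange(w,(140,130,130),(255,255,255));m[300:]=0
n,l,st,ce=cv2.connectedComponentsWithStats(cv2.morphologyEx(m,cv2.MORPH_OPEN,np.ones((3,3))))
for i in np.argsort(-st[:,4])[1:4]: print(st[i])
i=np.argsort(-st[:,4])[1]
for v in range(st[i][1],st[i][1]+st[i][3],8):
    c=np.where(l[v]==i)[0];print(v,c.min(),c.max(),end="; ")
print()
# predicted shut / 0.1 / 0.2 rad template corners
th=.061;ux=np.array([np.cos(th),np.sin(th),0]);uy=np.array([-np.sin(th),np.cos(th),0]);H=np.array([.6354,.044,.0455])
for a in (0,.1,.2):
    r=-ux*np.cos(a)+np.array([0,0,np.sin(a)]);nn=np.array([0,0,1])*np.cos(a)+ux*np.sin(a)
    P=[H+r*d+uy*s*.042+nn*.002 for d in(.102,.01) for s in(1,-1)]+[H+r*.14]
    print(a,proj(pw,P).round(0).tolist())
E
```

```text
[  175     0   287   290 55107]
[  21  257   98   43 2593]
[308 289  24   9 162]
0 176 461; 8 176 461; 16 176 460; 24 177 460; 32 178 459; 40 178 459; 48 179 458; 56 180 457; 64 181 457; 72 181 456; 80 182 455; 88 182 454; 96 183 454; 104 184 453; 112 185 452; 120 185 452; 128 186 451; 136 187 450; 144 187 449; 152 188 449; 160 189 448; 168 189 447; 176 190 446; 184 191 446; 192 192 445; 200 192 444; 208 195 443; 216 196 442; 224 197 441; 232 312 326; 240 312 326; 248 312 326; 256 312 326; 264 312 326; 272 312 326; 280 312 326; 288 313 325; 
0 [[206.0, 211.0], [438.0, 213.0], [184.0, -89.0], [466.0, -86.0], [321.0, 305.0]]
0.1 [[196.0, 216.0], [448.0, 218.0], [183.0, -92.0], [467.0, -89.0], [321.0, 321.0]]
0.2 [[184.0, 218.0], [461.0, 220.0], [182.0, -96.0], [469.0, -93.0], [321.0, 338.0]]
```

Units first: shifts go in units of 5 mm and turns go in units of 0.2 rad. So 0.003 m is 0.6.

```bash
python3 jog.py '[[0,0,0.6,0,0,0,0],[0,0,0.6,0,0,0,0]]'; python3 jog.py '[[0,0,0.6,0,0,0,0],[0,0,0.6,0,0,0,0]]'; python3 - <<'E'
from h import *
w=ctrl.camera("wrist")
m=cv2.inRange(w,(140,130,130),(255,255,255))
for v in (0,100,200,220):
    c=np.where(m[v,150:500])[0]+150;print(v,c.min(),c.max())
print(np.where(m[:,250])[0].max())
E
```

```text
time_s: 8.57
eef_pos: [0.4844, 0.0361, -0.0116]
eef_rot: [-0.0, 0.999, 0.034, -0.006]
wrist_force: [-12.0, -6.0, 0.8]
opening: 0.182
grasp_force: 60.6
time_s: 8.82
eef_pos: [0.4843, 0.0361, -0.0146]
eef_rot: [-0.0, 0.999, 0.034, -0.006]
wrist_force: [-12.4, -5.4, 0.5]
opening: 0.18
grasp_force: 61.2
0 169 468
100 177 459
200 189 449
220 191 447
233
```

The template stays still while the fingers slide on down over the ball, so it looks shut. Release, rise and check with measurements.

Converted, -0.18 m is -36, -0.14 m is -28.

```bash
python3 jog.py '[[0,0,0,0,0,0,0.4],[0,0,0,0,0,0,0.7],[0,0,-6,0,0,0,0.8],[0,0,-16,0,0,0,0.8],[0,0,-28,0,0,0,0.8],[0,0,-36,0,0,0,0.8],[0,0,-36,0,0,0,0.8]]'; python3 - <<'E'
from h import *
import pickle
w=ctrl.camera("wrist");pw=ctrl.camera_params("wrist");cv2.imwrite("pics/w7.png",w);pickle.dump(pw,open("pics/w7.pkl","wb"))
cv2.imwrite("pics/s7.png",ctrl.camera("scene"));print(ctrl.get_obs()["eef_pos"])
E
```

```text
time_s: 9.75
eef_pos: [0.4934, 0.0356, 0.1721]
eef_rot: [0.001, 0.999, 0.034, 0.005]
wrist_force: [1.0, -0.2, -0.2]
opening: 0.803
grasp_force: 0.0
[0.4903 0.036  0.1678]
```

View pics/w7.png

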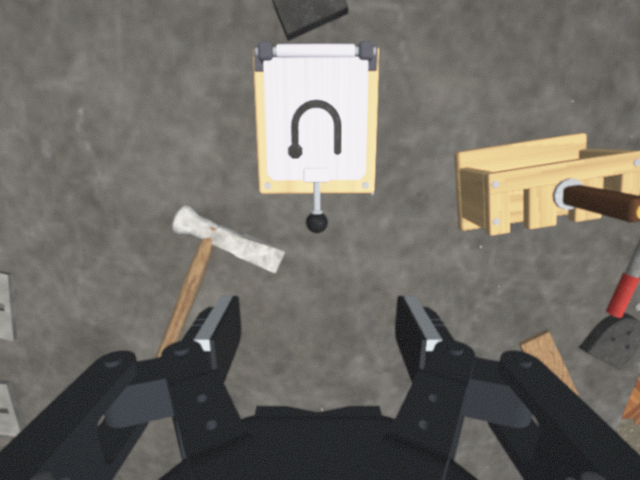

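Template is shut: slot clearly seen with entry hole (294,151), end (338,151), arc top (316,103), knob (316,222). Measuring the slot numerically.

```bash
cat > slot.py <<'E'
from h import *
def slot(img,p,box,z=.0475,thr=110,show=False):
    x0,y0,x1,y1=box
    g=cv2.cvtColor(img,cv2.COLOR_BGR2GRAY)[y0:y1,x0:x1]
    m=(g<thr).astype(np.uint8)
    n,l,st,ce=cv2.connectedComponentsWithStats(m)
    i=1+np.argmax(st[1:,4]);v,u=np.where(l==i)
    P=plane(p,np.c_[u+x0,v+y0],z)[:,:2]
    return P,st[i]
E
python3 - <<'E'
from slot import *
import pickle
from scipy.optimize import least_squares
w=cv2.imread("pics/w7.png");pw=pickle.load(open("pics/w7.pkl","rb"))
P,st=slot(w,pw,(275,85,355,165));print(st)
# centre line distance fit: U of radius 18, legs to x=-20, free scale
def res(a,P=P):
    c,s=np.cos(a[2]),np.sin(a[2]);d=(P-a[:2])/a[3];x=d[:,0]*c+d[:,1]*s;y=-d[:,0]*s+d[:,1]*c
    arc=np.abs(np.hypot(x,y)-.018);leg=np.hypot(np.abs(y)-.018,np.minimum(x+.02,0))
    return np.where(x>0,arc,leg)
r=least_squares(res,[.577,.04,.06,1.0]);print("slot fit x,y,yaw,scale",r.x,np.sqrt(np.mean(r.fun**2)))
print("knob",plane(pw,[[316,222]],.0455),"tmpl corners",plane(pw,[[265,60],[365,60],[265,180],[372,181]],.0475))
g=cv2.cvtColor(w,cv2.COLOR_BGR2GRAY)
for v in(80,100,140,165):
    c=np.where(g[v,255:380]>190)[0]+255;Q=plane(pw,[[c.min()-.5,v],[c.max()+.5,v]],.0475);print(v,c.min(),c.max(),np.linalg.norm(Q[1]-Q[0]),Q[:,:2].mean(0))
E
```

```text
[ 14  16  52  57 793]
slot fit x,y,yaw,scale [0.5749 0.043  0.1053 1.0334] 0.001687690294311637
knob [[0.4938 0.0372 0.0455]] tmpl corners [[ 0.6238  0.0867  0.0475]
 [ 0.6293  0.0072  0.0475]
 [ 0.5285  0.0838  0.0475]
 [ 0.5339 -0.0087  0.0475]]
80 255 377 0.09931953069432682 [0.6118 0.0451]
100 256 376 0.09897148243103798 [0.5965 0.0441]
140 258 375 0.09919605238989579 [0.5649 0.0416]
165 259 374 0.09930619349568233 [0.5443 0.0402]
```

```bash
python3 jog.py '[[0,0,0,0,0,0,0.8],[0,0,0,0,0,0,0.8],[0,0,0,0,0,0,0.8]]' | sed -n 2p; cat >> slot.py <<'E'
from scipy.optimize import least_squares
def fit(P,x0=(.577,.04,.06,1.0)):
    def loc(a):
        c,s=np.cos(a[2]),np.sin(a[2]);d=(P-a[:2])/a[3];return d[:,0]*c+d[:,1]*s,-d[:,0]*s+d[:,1]*c
    a=np.array(x0)
    for _ in range(4):
        x,y=loc(a);k=np.hypot(x+.02,y-.018)>.010;k&=~((x<0)&(y<-.01)&(x<-.012))&~((x<-.012)&(y>0))
        def res(a):
            x,y=loc(a);r=np.where(x>0,np.hypot(x,y)-.018,np.abs(y)-.018);return r[k]
        # legs fix y,yaw,scale; arc fixes x
        a=least_squares(res,a).x
    x,y=loc(a);return a,res(a).std(),x.min(),x.max()
E
python3 - <<'E'
from slot import *
import pickle
pw=ctrl.camera_params("wrist");w=ctrl.camera("wrist");print(ctrl.get_obs()["eef_pos"])
cv2.imwrite("pics/w8.png",w);pickle.dump(pw,open("pics/w8.pkl","wb"))
for thr in(90,120):
    P,st=slot(w,pw,(275,75,355,165),thr=thr);print(st,fit(P))
print(w[130,250:385:3].tolist())
E
```

```text
eef_pos: [0.4895, 0.0358, 0.1667]
[0.4897 0.0358 0.167 ]
[ 15  18  52  59 675] (array([0.5784, 0.0425, 0.0829, 1.0107]), np.float64(0.0011539164599889237), np.float64(-0.024865191252915454), np.float64(0.019887292909385654))
[ 14  18  53  59 904] (array([0.5781, 0.0426, 0.0571, 1.0235]), np.float64(0.0014426017681187086), np.float64(-0.024751013089457728), np.float64(0.0199642772366311))
[[106, 111, 112], [104, 111, 113], [127, 163, 188], [169, 221, 240], [171, 225, 242], [214, 228, 240], [240, 235, 239], [241, 237, 240], [241, 238, 240], [241, 238, 241], [242, 238, 241], [241, 238, 241], [239, 235, 238], [238, 234, 236], [104, 103, 104], [74, 75, 79], [148, 145, 149], [242, 239, 241], [241, 239, 241], [240, 237, 240], [241, 238, 240], [241, 238, 241], [240, 237, 239], [241, 237, 240], [242, 238, 241], [242, 239, 241], [240, 236, 239], [242, 239, 241], [221, 216, 220], [85, 85, 86], [84, 84, 86], [212, 206, 211], [242, 240, 242], [240, 237, 240], [241, 238, 241], [241, 238, 240], [240, 237, 240], [241, 238, 240], [240, 237, 240], [237, 237, 241], [172, 225, 242], [172, 226, 243], [173, 225, 242], [113, 130, 144], [104, 107, 111]]
```

Converted, -0.03 m is -6, 0.221 m is 44.2, -0.16 rad is -0.8.

```bash
python3 jog.py '[[-4,11,-6,0,0,-0.4,0.8],[-8,22,-6,0,0,-0.8,0.8],[-10,34,-6,0,0,-0.8,0.8],[-10,44.2,-6,0,0,-0.8,0.8],[-10,44.2,-6,0,0,-0.8,0.8],[-10,44.2,-6,0,0,-0.8,0.8],[-10,44.2,-6,0,0,-0.8,0.8]]'; python3 - <<'E'
from slot import *
import pickle
pw=ctrl.camera_params("wrist");w=ctrl.camera("wrist");e=ctrl.get_obs();print(e["eef_pos"],e["eef_rot"])
cv2.imwrite("pics/w9.png",w);pickle.dump(pw,open("pics/w9.pkl","wb"))
print("expect collar,top",proj(pw,[[.54,-.168,.079],[.54,-.168,.147]]))
hsv=cv2.cvtColor(w,cv2.COLOR_BGR2HSV)
tan=cv2.inRange(hsv,(10,50,120),(35,200,255))
def big(m,box=None):
    n,l,st,ce=cv2.connectedComponentsWithStats(m);o=np.argsort(-st[1:,4])[:3]+1;return [(st[i].tolist(),ce[i].round(1).tolist()) for i in o]
print("tan",big(tan))
roi=w[60:260,230:420]
grey=((hsv[...,1]<40)&(hsv[...,2]>150)).astype(np.uint8);print("light grey",big(grey))
yel=cv2.inRange(hsv,(15,140,150),(35,255,255));print("yellow",big(yel))
brown=cv2.inRange(hsv,(0,80,20),(20,255,130));print("brown",big(brown))
E
```

```text
time_s: 11.15
eef_pos: [0.4549, -0.1869, 0.1974]
eef_rot: [-0.0, 0.993, 0.114, -0.0]
wrist_force: [-0.1, -0.2, -0.3]
opening: 0.795
grasp_force: 0.0
[ 0.455  -0.1869  0.1975] [-0.0001  0.9935  0.114  -0.    ]
expect collar,top [[318.702  121.7682]
 [318.9764 116.7807]]
tan [([453, 0, 187, 443, 45855], [576.3, 224.7]), ([237, 79, 162, 85, 12356], [317.8, 120.6]), ([95, 0, 83, 109, 4154], [150.1, 59.3])]
light grey [([44, 0, 104, 113, 7481], [95.3, 42.8]), ([483, 0, 82, 44, 2646], [521.4, 18.1]), ([433, 108, 73, 140, 2564], [475.9, 172.1])]
yellow [([308, 105, 19, 20, 79], [317.0, 114.8]), ([620, 45, 1, 4, 4], [620.0, 46.5]), ([603, 37, 2, 2, 2], [603.5, 37.5])]
brown [([516, 350, 120, 92, 909], [597.7, 401.8]), ([518, 233, 34, 43, 735], [534.0, 252.6]), ([484, 285, 35, 42, 651], [499.8, 306.2])]
```

```bash
python3 - <<'E'
from slot import *
import pickle
w=cv2.imread("pics/w9.png");pw=pickle.load(open("pics/w9.pkl","rb"))
e=np.array([.455,-.1869]);hsv=cv2.cvtColor(w,cv2.COLOR_BGR2HSV)
for name,m,z in (("collar+handle",(hsv[...,1]<50)|((hsv[...,2]<140)),.079),("yellow",cv2.inRange(hsv,(15,140,150),(35,255,255))>0,.147)):
    a=np.zeros(m.shape,np.uint8);a[95:150,290:350]=m[95:150,290:350]
    n,l,st,ce=cv2.connectedComponentsWithStats(a)
    for i in range(1,n):
        if st[i,4]>60:
            c=st[i,:2]+(st[i,2:4]-1)/2;print(name,st[i],"bbox ctr",c,plane(pw,[c],z)[0])
# shelf edges
tan=cv2.inRange(hsv,(10,50,120),(35,200,255));tan[:, :230]=0;tan[:,405:]=0
r=cv2.minAreaRect(np.argwhere(tan>0)[:,::-1].astype(np.float32));print("rack rect",r,plane(pw,cv2.boxPoints(r),.075)[:,:2].tolist())
for v in range(75,170,6):
    c=np.where(tan[v])[0];print(v,c.min() if len(c) else 0,c.max() if len(c) else 0,len(c),end="; ")
print();print(w[118,285:355:2].tolist())
E
```

```text
collar+handle [302 103  32  34 523] bbox ctr [317.5 119.5] [ 0.5415 -0.1666  0.079 ]
yellow [308 105  19  20  79] bbox ctr [317.  114.5] [ 0.541  -0.1665  0.147 ]
rack rect ((317.5, 233.5), (309.0, 161.0), 90.0) [[0.5576774009733027, -0.09611965812871984], [0.5872278396324102, -0.22268751197859393], [0.30064593651836025, -0.31044781221660644], [0.2617772675625256, -0.14432797124229857]]
75 0 0 0; 81 253 383 131; 87 239 397 159; 93 237 398 162; 99 237 398 147; 105 238 397 159; 111 238 397 157; 117 238 397 150; 123 238 397 148; 129 239 397 133; 135 239 396 138; 141 240 396 148; 147 240 395 156; 153 242 393 152; 159 255 381 127; 165 0 0 0; 
[[162, 222, 242], [160, 218, 240], [158, 216, 238], [160, 217, 240], [165, 222, 242], [163, 221, 242], [169, 225, 243], [167, 225, 243], [179, 217, 236], [221, 220, 220], [136, 138, 146], [56, 77, 108], [83, 146, 190], [119, 218, 245], [121, 222, 245], [124, 224, 245], [121, 222, 245], [123, 222, 245], [124, 223, 245], [122, 221, 245], [90, 160, 210], [64, 90, 133], [142, 145, 161], [225, 224, 221], [188, 217, 232], [161, 218, 240], [155, 214, 238], [158, 215, 239], [161, 219, 241], [165, 221, 242], [163, 223, 242], [167, 225, 243], [165, 223, 243], [166, 223, 243], [167, 225, 243]]
```

```bash
python3 jog.py '[[9,0,0,0,0,0,0.7],[17.72,0,0,0,0,0,0.6],[17.72,0,0,0,0,0,0.6],[17.72,0,10,0,0,0,0.6],[17.72,0,20,0,0,0,0.6],[17.72,0,20,0,0,0,0.6]]'; python3 jog.py '[[0,0,3.6,0,0,0,0.6],[0,0,6.8,0,0,0,0.6],[0,0,6.8,0,0,0,0.6],[0,0,6.8,0,0,0,0.6]]'; python3 - <<'E'
from slot import *
pw=ctrl.camera_params("wrist");w=ctrl.camera("wrist");e=ctrl.get_obs();print(e["eef_pos"],e["wrist_force"])
cv2.imwrite("pics/w10.png",w)
hsv=cv2.cvtColor(w,cv2.COLOR_BGR2HSV)
yel=cv2.inRange(hsv,(15,140,150),(35,255,255));n,l,st,ce=cv2.connectedComponentsWithStats(yel)
for i in range(1,n):
    if st[i,4]>40: print(st[i],ce[i],plane(pw,[ce[i]],.147))
print("pred handle top",proj(pw,[[.5412,-.1666,.147]]))
E
```

```text
time_s: 11.95
eef_pos: [0.5372, -0.1657, 0.0937]
eef_rot: [-0.003, 0.994, 0.114, -0.004]
wrist_force: [-0.1, 1.3, 1.1]
opening: 0.603
grasp_force: 0.0
time_s: 12.45
eef_pos: [0.5417, -0.1685, 0.0643]
eef_rot: [0.0, 0.994, 0.113, 0.0]
wrist_force: [0.5, 0.0, 0.6]
opening: 0.594
grasp_force: 0.0
[ 0.5418 -0.1686  0.0644] [-0.1813  0.9598 -0.0281]
[294 364  28  26  75] [303.2667 372.5867] [[ 0.5408 -0.1639  0.147 ]]
[320 368   9  23  43] [325.2326 378.8605] [[ 0.54   -0.1716  0.147 ]]
pred handle top [[311.396  373.1524]]
```

Converted, -0.002 m is -0.4.

```bash
python3 jog.py '[[0,-0.4,0,0,0,0,0.5],[0,-0.4,0,0,0,0,0.2],[0,-0.4,0,0,0,0,0],[0,-0.4,0,0,0,0,0],[0,-0.4,0,0,0,0,0]]'; python3 jog.py '[[0,0,0,0,0,0,0],[0,0,0,0,0,0,0]]'; python3 - <<'E'
from slot import *
pw=ctrl.camera_params("wrist");w=ctrl.camera("wrist");e=ctrl.get_obs();print(e["eef_pos"],e["eef_rot"],e["wrist_force"],e["torque"])
cv2.imwrite("pics/w11.png",w)
hsv=cv2.cvtColor(w,cv2.COLOR_BGR2HSV)
yel=cv2.inRange(hsv,(15,140,150),(35,255,255));n,l,st,ce=cv2.connectedComponentsWithStats(yel)
v,u=np.where(yel[350:410,280:345]);print(u.min()+280,u.max()+280,v.min()+350,v.max()+350)
print("tcp pt at .147",proj(pw,[[*e["eef_pos"][:2],.147]]))
E
```

```text
time_s: 13.12
eef_pos: [0.541, -0.1663, 0.064]
eef_rot: [0.0, 0.994, 0.113, 0.0]
wrist_force: [0.5, 1.2, 4.3]
opening: 0.178
grasp_force: 58.6
time_s: 13.38
eef_pos: [0.541, -0.1663, 0.064]
eef_rot: [0.0, 0.994, 0.113, 0.0]
wrist_force: [-1.3, 1.3, 5.2]
opening: 0.177
grasp_force: 58.8
[ 0.541  -0.1663  0.064 ] [0.0001 0.9936 0.1132 0.0002] [-0.5884  0.9874  5.1162] [ 0.2009  0.1825 -0.0046]
301 335 364 390
tcp pt at .147 [[317.2222 373.6757]]
```

Gripped (58 N), handle centred on the tool axis. Lift, carry towards the jig and remeasure the slot closer up.

Converted, -0.195 m is -39, -0.1 m is -20.

```bash
python3 jog.py '[[0,0,-6,0,0,0,0],[0,0,-13.2,0,0,0,0],[0,-10,-13.2,0,0,0,0],[0,-20,-13.2,0,0,0,0],[1.6,-30,-13.2,0,0,0,0],[1.6,-39,-13.2,0,0,0,0],[1.6,-39,-13.2,0,0,0,0],[1.6,-39,-13.2,0,0,0,0],[1.6,-39,-13.2,0,0,0,0]]'; python3 - <<'E'
from slot import *
import pickle
pw=ctrl.camera_params("wrist");w=ctrl.camera("wrist");e=ctrl.get_obs();print(e["eef_pos"],e["eef_rot"],e["wrist_force"],e["torque"])
cv2.imwrite("pics/w12.png",w);pickle.dump(pw,open("pics/w12.pkl","wb"))
hsv=cv2.cvtColor(w,cv2.COLOR_BGR2HSV)
yel=cv2.inRange(hsv,(15,140,150),(35,255,255));v,u=np.where(yel[350:410,280:345]);print("top",u.min()+280,u.max()+280,v.min()+350,v.max()+350)
q=proj(pw,[[.578,.0425,.0475]])[0].astype(int);print(q)
box=(q[0]-38,q[1]-42,q[0]+38,q[1]+42)
for thr in (100,130,160):
    P,st=slot(w,pw,box,thr=thr);print(st,fit(P))
# template sides
m=(w[...,0]>205).astype(np.uint8);m[300:]=0;m=cv2.morphologyEx(m,cv2.MORPH_CLOSE,np.ones((15,15)))
n,l,st,ce=cv2.connectedComponentsWithStats(m);i=l[q[1],q[0]];print("tmpl",st[i])
c=cv2.findContours((l==i).astype(np.uint8),cv2.RETR_EXTERNAL,cv2.CHAIN_APPROX_NONE)[0][0][:,0]
r=cv2.minAreaRect(plane(pw,c,.0475)[:,:2].astype(np.float32)*1000);print(r)
E
```

```text
time_s: 14.55
eef_pos: [0.505, 0.0244, 0.1295]
eef_rot: [0.0, 0.994, 0.112, -0.0]
wrist_force: [-0.2, -0.0, -1.3]
opening: 0.179
grasp_force: 58.9
[0.505  0.0244 0.1295] [ 0.0001  0.9937  0.1123 -0.0001] [-0.0518 -0.2954 -0.841 ] [-0.03   -0.0654  0.0102]
top 301 334 364 390
[315 136]
[   3   12   65   66 1102] (array([0.5782, 0.0426, 0.0769, 1.0198]), np.float64(0.0014067692083456556), np.float64(-0.024892276638578834), np.float64(0.02032512450187714))
[   3   12   65   66 1281] (array([0.578 , 0.0426, 0.06  , 1.0289]), np.float64(0.001617838137919954), np.float64(-0.025097291334166442), np.float64(0.020796286148352466))
[   2   11   66   68 1409] (array([0.5781, 0.0426, 0.0671, 1.0304]), np.float64(0.0017737876861887562), np.float64(-0.025196003171766474), np.float64(0.02094547085991571))
tmpl [  252    35   135   169 18030]
((586.6253051757812, 43.21952438354492), (109.61662292480469, 85.35161590576172), 4.199252605438232)
```

```bash
python3 - <<'E'
from slot import *
import pickle
pw=pickle.load(open("pics/w12.pkl","rb"));w=cv2.imread("pics/w12.png").astype(float)
th=.066;ux=np.array([np.cos(th),np.sin(th),0]);uy=np.array([-np.sin(th),np.cos(th),0]);C=np.array([.578,.0426,0])
def edges(x,z,lo,hi,ch,level,outer):
    # sample along jig y at jig x on plane z ; subpixel crossing from outside in
    out=[]
    for s in(1,-1):
        ys=np.linspace(hi,lo,160)*s;P=C+ux*x+uy*ys[:,None]+[0,0,z]
        q=proj(pw,P).astype(np.float32);v=cv2.remap(w[...,ch].astype(np.float32),q[:,0].reshape(1,-1),q[:,1].reshape(1,-1),cv2.INTER_LINEAR)[0]
        k=np.argmax(v>level);out.append(ys[k]*1000)
    return out
for x in(-.04,-.03,-.01,.01,.03,.04): print("x",x,"tmpl",edges(x,.0475,.035,.052,0,205,1),"board",edges(x,.024,.046,.068,2,180,1))
q=proj(pw,[C-ux*.082+[0,0,.0455]])[0].astype(int);print(q)
g=w.mean(2)[q[1]-40:q[1]+40,q[0]-40:q[0]+40];m=(g<45).astype(np.uint8);n,l,st,ce=cv2.connectedComponentsWithStats(m)
for i in range(1,n):
    if st[i,4]>100:
        c=ce[i]+q-40;print(st[i],c,(plane(pw,[c],.0455)[0]-C)@np.c_[ux,uy])
E
```

```text
x -0.04 tmpl [np.float64(41.62893081761006), np.float64(-41.735849056603776)] board [np.float64(53.61006289308176), np.float64(-54.9937106918239)]
x -0.03 tmpl [np.float64(42.484276729559745), np.float64(-42.911949685534594)] board [np.float64(53.61006289308176), np.float64(-54.9937106918239)]
x -0.01 tmpl [np.float64(42.37735849056604), np.float64(-42.59119496855346)] board [np.float64(53.88679245283019), np.float64(-54.716981132075475)]
x 0.01 tmpl [np.float64(42.484276729559745), np.float64(-42.37735849056604)] board [np.float64(54.0251572327044), np.float64(-54.57861635220126)]
x 0.03 tmpl [np.float64(42.484276729559745), np.float64(-42.270440251572325)] board [np.float64(54.16352201257862), np.float64(-54.57861635220126)]
x 0.04 tmpl [np.float64(42.59119496855346), np.float64(-41.9496855345912)] board [np.float64(54.301886792452834), np.float64(-54.301886792452834)]
[299 242]
[ 30  33  23  21 211] [297.782  244.9763] [-0.084   0.0009]
```

Template confirmed shut (84.8 mm wide all along), slot centre at (0.578, 0.0425), yaw 0.073. Going above the entry hole.

Converted, 0.058 m is 11.6, 0.043 m is 8.6.

```bash
python3 jog.py '[[6,-2.2,0,0,0,0,0],[11.6,-4.4,2,0,0,0,0],[11.6,-4.4,6,0,0,0,0],[11.6,-4.4,8.6,0,0,0,0],[11.6,-4.4,8.6,0,0,0,0],[11.6,-4.4,8.6,0,0,0,0]]'; python3 - <<'E'
from h import *
a=[ctrl.get_obs() for _ in range(1)][0];print(a["eef_pos"],a["eef_rot"],a["wrist_force"])
p=ctrl.camera_params("scene");s=ctrl.camera("scene");cv2.imwrite("pics/s12.png",s)
print(proj(p,[[*a["eef_pos"][:2],a["eef_pos"][2]+.011-.04],[*a["eef_pos"][:2],a["eef_pos"][2]+.011]]))
E
```

```text
time_s: 15.35
eef_pos: [0.5567, 0.0595, 0.0872]
eef_rot: [0.0, 0.994, 0.113, 0.0]
wrist_force: [-0.2, -0.4, -0.9]
opening: 0.182
grasp_force: 59.0
[0.5567 0.0595 0.0872] [0.0001 0.9936 0.1128 0.0004] [-0.1618 -0.3607 -0.9116]
[[284.9529 305.4062]
 [283.2767 282.9351]]
```

Converted, 0.015 m is 3, 0.008 m is 1.6.

```bash
python3 jog.py '[[0,0.1,1.6,0,0,0,0],[0,0.1,3,0,0,0,0],[0,0.1,3,0,0,0,0],[0,0.1,3,0,0,0,0]]'; python3 jog.py '[[0,0,0.8,0,0,0,0],[0,0,0.8,0,0,0,0],[0,0,0.8,0,0,0,0]]'; python3 - <<'E'
from h import *
a=ctrl.get_obs();print(a["eef_pos"],a["wrist_force"],a["torque"])
E
```

```text
time_s: 15.9
eef_pos: [0.5564, 0.0595, 0.0715]
eef_rot: [-0.0, 0.994, 0.113, -0.0]
wrist_force: [-0.5, -0.5, -0.3]
opening: 0.178
grasp_force: 59.0
time_s: 16.27
eef_pos: [0.5567, 0.0595, 0.0679]
eef_rot: [0.0, 0.994, 0.113, 0.0]
wrist_force: [0.9, -0.2, 0.1]
opening: 0.176
grasp_force: 59.1
[0.5567 0.0595 0.0679] [ 0.942  -0.1874  0.0637] [-0.0295 -0.0618 -0.01  ]
```

```bash
python3 jog.py '[[0,0,0.3,0,0,0,0],[0,0,0.3,0,0,0,0]]' | sed -n '2p;4p'; for i in 1 2 3; do python3 jog.py '[[0,0,0,0,0,0,0]]'| sed -n '2p;4p'; done
```

```text
eef_pos: [0.5566, 0.0595, 0.0662]
wrist_force: [0.6, 0.4, 1.4]
eef_pos: [0.5566, 0.0595, 0.0663]
wrist_force: [0.0, 1.0, 2.4]
eef_pos: [0.5566, 0.0595, 0.0663]
wrist_force: [0.1, -0.2, 1.1]
eef_pos: [0.5566, 0.0595, 0.0662]
wrist_force: [1.0, 0.6, 0.7]
```

```bash
python3 - <<'E'
import numpy as np
R=.018;L=.02;N=27
def pt(s):
    if s<L: return np.array([-L+s,R])
    if s<L+np.pi*R: t=(s-L)/R;return np.array([R*np.sin(t),R*np.cos(t)])
    return np.array([-(s-L-np.pi*R),-R])
M=np.array([[.9885,.1514],[.1514,-.9885]])
T=2*L+np.pi*R;P=np.array([M@(pt(T*i/N)-[-L,R]) for i in range(N+1)])
for b in(0,9,18):
    print((np.round((P[b+1:b+10]-P[b])*1000,1)).tolist())
E
```

```text
[[3.5, 0.5], [7.1, 1.1], [10.6, 1.6], [14.1, 2.2], [17.7, 2.7], [21.2, 3.3], [24.6, 4.5], [27.7, 6.3], [30.3, 8.7]]
[[2.1, 2.9], [3.7, 6.1], [4.5, 9.5], [4.7, 13.1], [4.2, 16.6], [2.9, 20.0], [1.1, 23.0], [-1.4, 25.7], [-4.2, 27.7]]
[[-3.3, 1.5], [-6.7, 2.3], [-10.3, 2.4], [-13.8, 1.9], [-17.4, 1.4], [-20.9, 0.8], [-24.4, 0.3], [-28.0, -0.3], [-31.5, -0.8]]
```

Converted, 0.0141 m is 2.82, 0.0106 m is 2.12.

```bash
python3 jog.py '[[0.7,0.1,-0.16,0,0,0,0],[1.42,0.22,-0.16,0,0,0,0],[2.12,0.32,-0.16,0,0,0,0],[2.82,0.44,-0.16,0,0,0,0],[2.82,0.44,-0.16,0,0,0,0]]'; python3 - <<'E'
from h import *
a=ctrl.get_obs();C=np.array([.578,.0425]);c,s=np.cos(.073),np.sin(.073);d=a["eef_pos"][:2]-C;print("jig",d[0]*c+d[1]*s,-d[0]*s+d[1]*c,a["eef_pos"][2],a["wrist_force"],a["torque"])
E
```

```text
time_s: 17.52
eef_pos: [0.5717, 0.0605, 0.0671]
eef_rot: [0.0, 0.994, 0.113, 0.001]
wrist_force: [0.5, 0.4, 1.1]
opening: 0.18
grasp_force: 59.2
jig -0.0050164074609552085 0.0184397194407993 0.06713914142078606 [0.4597 0.4013 1.0915] [ 0.0668 -0.1246  0.0216]
```

```bash
python3 jog.py '[[0.66,0.18,0,0,0,0,0],[1.32,0.3,0,0,0,0,0],[2,0.54,0,0,0,0,0],[2.62,0.9,0,0,0,0,0],[3.14,1.38,0,0,0,0,0],[3.56,1.96,0,0,0,0,0],[3.88,2.6,0,0,0,0,0],[4.04,3.28,0,0,0,0,0],[4.08,4,0,0,0,0,0],[4.08,4,0,0,0,0,0]]'; python3 - <<'E'
from h import *
a=ctrl.get_obs();C=np.array([.578,.0425]);c,s=np.cos(.073),np.sin(.073);d=a["eef_pos"][:2]-C;print("jig",d[0]*c+d[1]*s,-d[0]*s+d[1]*c,a["eef_pos"][2],a["wrist_force"],a["torque"])
E
```

```text
time_s: 18.77
eef_pos: [0.5956, 0.0446, 0.0672]
eef_rot: [0.001, 0.994, 0.113, 0.001]
wrist_force: [-0.2, -1.0, 0.3]
opening: 0.179
grasp_force: 59.2
jig 0.017728829799237456 0.0008414932429442047 0.06719734706409712 [-0.1794 -0.99    0.3322] [-0.3289 -0.0789 -0.0227]
```

Converted, -0.0224 m is -4.48, -0.0189 m is -3.78.

```bash
python3 jog.py '[[-0.04,0.52,0.08,0,0,0,0],[-0.3,1.2,0.08,0,0,0,0],[-0.66,1.8,0.08,0,0,0,0],[-1.16,2.34,0.08,0,0,0,0],[-1.72,2.74,0.08,0,0,0,0],[-2.38,3.04,0.08,0,0,0,0],[-3.06,3.2,0.08,0,0,0,0],[-3.78,3.22,0.08,0,0,0,0],[-4.48,3.12,0.08,0,0,0,0],[-4.48,3.12,0.08,0,0,0,0]]'; python3 - <<'E'
from h import *
a=ctrl.get_obs();C=np.array([.578,.0425]);c,s=np.cos(.073),np.sin(.073);d=a["eef_pos"][:2]-C;print("jig",d[0]*c+d[1]*s,-d[0]*s+d[1]*c,a["eef_pos"][2],a["wrist_force"],a["torque"])
E
```

```text
time_s: 20.02
eef_pos: [0.5756, 0.0253, 0.0662]
eef_rot: [0.0, 0.994, 0.113, -0.001]
wrist_force: [-0.9, 0.1, 1.4]
opening: 0.181
grasp_force: 59.3
jig -0.0036659434465609996 -0.016978345497883688 0.0662227354330544 [-0.9191  0.0809  1.3885] [-0.2001  0.1906  0.0026]
```

```bash
python3 jog.py '[[-0.66,0.02,-0.08,0,0,0,0],[-1.3,-0.06,-0.08,0,0,0,0],[-1.96,-0.12,-0.08,0,0,0,0],[-2.6,-0.2,-0.08,0,0,0,0],[-3.2,-0.28,-0.08,0,0,0,0],[-3.2,-0.28,-0.08,0,0,0,0],[-3.2,-0.28,-0.08,0,0,0,0],[-3.2,-0.28,-0.08,0,0,0,0]]'; python3 - <<'E'
from h import *
a=ctrl.get_obs();C=np.array([.578,.0425]);c,s=np.cos(.073),np.sin(.073);d=a["eef_pos"][:2]-C;print("jig",d[0]*c+d[1]*s,-d[0]*s+d[1]*c,a["eef_pos"],a["eef_rot"],a["wrist_force"],a["torque"])
E
```

```text
time_s: 21.02
eef_pos: [0.56, 0.0232, 0.0665]
eef_rot: [-0.0, 0.994, 0.113, -0.001]
wrist_force: [-1.9, 0.6, 1.8]
opening: 0.179
grasp_force: 59.3
jig -0.019324331438395813 -0.017951360080214685 [0.56   0.0232 0.0665] [-0.0001  0.9936  0.1132 -0.0009] [-1.8609  0.5676  1.849 ] [-0.1007  0.3331 -0.0093]
```

Whole slot traced with low, steady forces. Lift and go back to the rack.

Converted, -0.07 m is -14, -0.03 m is -6.

```bash
python3 jog.py '[[0,0,-6,0,0,0,0],[0,0,-14,0,0,0,0],[0,6,-14,0,0,0,0],[-4,16,-14,0,0,0,0],[-9,26,-14,0,0,0,0],[-12.2,36,-14,0,0,0,0],[-12.2,36,-14,0,0,0,0],[-12.2,36,-14,0,0,0,0],[-12.2,36,-14,0,0,0,0]]'
```

```text
time_s: 22.15
eef_pos: [0.5418, -0.1645, 0.1366]
eef_rot: [-0.0, 0.993, 0.114, -0.0]
wrist_force: [-0.9, -1.6, -0.4]
opening: 0.173
grasp_force: 59.0
```

```bash
python3 jog.py '[[-0.2,0.32,0,0,0,0,0],[-0.2,0.32,0,0,0,0,0],[-0.2,0.32,0,0,0,0,0]]' | sed -n '2p;4p'; python3 jog.py '[[0,0,4,0,0,0,0],[0,0,7,0,0,0,0],[0,0,7,0,0,0,0]]' | sed -n '2p;4p'
```

```text
eef_pos: [0.5413, -0.1674, 0.137]
wrist_force: [0.5, 0.3, -1.5]
eef_pos: [0.54, -0.167, 0.1003]
wrist_force: [0.1, 0.4, -0.7]
```

```bash
python3 jog.py '[[0.06,-0.12,2,0,0,0,0],[0.06,-0.12,4,0,0,0,0],[0.06,-0.12,6.2,0,0,0,0],[0.06,-0.12,6.2,0,0,0,0]]' | sed -n '2p;4p'; python3 jog.py '[[0,0,0.6,0,0,0,0],[0,0,1,0,0,0,0],[0,0,1,0,0,0,0],[0,0,1,0,0,0,0]]' | sed -n '2p;4p'
```

```text
eef_pos: [0.5405, -0.1666, 0.0696]
wrist_force: [-0.0, -0.8, -1.4]
eef_pos: [0.5415, -0.1671, 0.0661]
wrist_force: [-0.2, 0.8, -0.3]
```

```bash
python3 jog.py '[[-0.1,-0.14,0.2,0,0,0,0],[-0.1,-0.14,0.4,0,0,0,0],[-0.1,-0.14,0.4,0,0,0,0]]' | sed -n '2p;4p';python3 jog.py '[[0,0,0,0,0,0,0]]' | sed -n '2p;4p'
```

```text
eef_pos: [0.5408, -0.1665, 0.064]
wrist_force: [-1.6, 0.0, 0.3]
eef_pos: [0.5407, -0.1665, 0.064]
wrist_force: [-1.0, -1.0, 1.1]
```

Units first: shifts go in units of 5 mm and turns go in units of 0.2 rad. So -0.133 m is -26.6, -0.088 m is -17.6.

```bash
python3 jog.py '[[0,0,0,0,0,0,0.3],[0,0,0,0,0,0,0.6],[0,0,0,0,0,0,0.6],[0,0,-6,0,0,0,0.6],[0,0,-16,0,0,0,0.6],[0,0,-26.6,0,0,0,0.6],[-9,0,-26.6,0,0,0,0.6],[-17.6,0,-26.6,0,0,0,0.6],[-17.6,0,-26.6,0,0,0,0.6],[-17.6,0,-26.6,0,0,0,0.6]]'; python3 jog.py '[[0,0,0,0,0,0,0.6],[0,0,0,0,0,0,0.6]]' | sed -n 2p; python3 - <<'E'
from slot import *
pw=ctrl.camera_params("wrist");w=ctrl.camera("wrist");o=ctrl.get_obs();print(o["eef_pos"],o["eef_rot"])
cv2.imwrite("pics/w20.png",w);hsv=cv2.cvtColor(w,cv2.COLOR_BGR2HSV)
for name,m,z in (("collar+handle",(hsv[...,1]<50)|((hsv[...,2]<140)),.079),("yellow",cv2.inRange(hsv,(15,140,150),(35,255,255))>0,.147)):
    a=np.zeros(m.shape,np.uint8);a[95:150,285:350]=m[95:150,285:350]
    n,l,st,ce=cv2.connectedComponentsWithStats(a)
    for i in range(1,n):
        if st[i,4]>60:
            c=st[i,:2]+(st[i,2:4]-1)/2;print(name,st[i],plane(pw,[c],z)[0])
# scene differences: bystanders & template
s0=cv2.imread("pics/scene0.png");s=ctrl.camera("scene");cv2.imwrite("pics/s20.png",s)
p=ctrl.camera_params("scene");print("handle top scene",proj(p,[[.5412,-.1666,.147]]))
for nm,(x0,y0,x1,y1) in dict(tin=(355,200,376,245),awl=(375,205,400,255)).items():
    print(nm,cv2.absdiff(s0,s)[y0:y1,x0:x1].mean())
E
```

```text
time_s: 25.65
eef_pos: [0.4556, -0.1865, 0.1973]
eef_rot: [0.0, 0.994, 0.113, 0.001]
wrist_force: [-0.1, -0.2, 0.1]
opening: 0.599
grasp_force: 0.0
eef_pos: [0.4556, -0.1861, 0.1967]
[ 0.4554 -0.1861  0.1967] [-0.0001  0.9935  0.1135 -0.0001]
collar+handle [302 104  32  34 518] [ 0.5414 -0.1661  0.079 ]
handle top scene [[386.3657 210.1349]]
tin 9.7336860670194
awl 9.011733333333334
```

```bash
python3 - <<'E'
from h import *
a=cv2.imread("pics/w9.png");b=cv2.imread("pics/w20.png")
for w in(a,b):
    y=cv2.inRange(cv2.cvtColor(w,cv2.COLOR_BGR2HSV),(15,125,150),(35,255,255))[95:150,285:350];v,u=np.where(y);print(len(u),u.mean()+285,v.mean()+95)
s0=cv2.imread("pics/scene0.png");s=cv2.imread("pics/s20.png");d=cv2.absdiff(s0,s);print("awl",d[205:255,378:395].mean(),"floor ref",d[330:380,420:480].mean(),"wall",d[50:150,150:300].mean())
E
```

```text
286 317.03846153846155 114.08741258741259
277 317.84837545126356 115.61371841155236
awl 8.610588235294118 floor ref 29.676444444444446 wall 10.194044444444444
```

```bash
python3 -c "
from bench import ctrl
print(ctrl.hand_in())"
```

```text
the job is handed in; nothing more can be done
None
```

The job is handed in, with no verdict reported back: I shut the template, drew the awl along the whole slot under light pressure, and hung it back upright in the middle notch. My last direct check of the template was before scribing, and I did not look at the tin, reel and spare heel closely again.

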